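# Release and open the coolant valve

## Robot

A 6-joint arm with a two-finger parallel gripper is mounted at the origin on a cart in front of the work surface, level with it; the furniture and walls round the work are solid. World frame = base frame: x ahead of the robot, y to its left, z up, the work surface at z = 0. Lengths are in m, angles in rad, forces in N, time in s.
With the tool pointing down it reaches from about 0.3 to 0.75 m from the base axis. Payload 8.5 kg.
Tool frame: the origin (TCP) lies on the centre line of the jaws, within the pads' length; the fingertips stand 19 mm ahead of it and the grasp point (between the pads) is the TCP; z points along the fingers, y is the line along which they close (so a half turn about z gives the same grasp; the last joint's range is limited). The gripper opens to 88 mm and grips with 3 to 60 N. Pads are 18 mm wide; open, the fingers measure 123 mm over their backs; the gripper's body (75 mm by 187 mm) begins 45 mm behind the grasp point.
Start: joints at [1.104, 0.381, 1.297, -0, 1.464, -0.215], TCP at [0.137, 0.533, 0.258] pointing down, gripper open.
Joint ranges: [-3.11, 3.11], [-0.89, 2.33], [0.22, 2.48], [-1.42, 4.56], [0.17, 2.85], [-2.88, 2.88]. Speed limits (rad/s): [2.39, 2.39, 3.14, 3.14, 3.14, 3.14].

## Interface

Orientations are given as a unit quaternion [w, x, y, z].
In Python, from cell import manip gives the robot as it stands. The module is installed in compiled form; this text tells all that it offers.
- The arm moves only by the shell command python3 -m handwheel 'ROWS' [OPENING] [FORCE]. ROWS is a JSON list of rows, 1 to 5 of them, each of 6 numbers: dx, dy, dz in m, then a rotation vector rx, ry, rz in rad; each row is the pose to reach, as a shift and turn from the pose commanded when the command began, along the tool's axes at that moment; what a row does not reach only later rows make up. A row lasts 1/12 s, in which the tool goes at most 0.0417 m and 0.125 rad, less where a joint would pass 70% of its speed; a pose out of reach is approached as far as the arm can. OPENING is the opening from 0.0 (shut) to 1.0 (fully open), set as the command begins (- or left out keeps the last). The fingers move at their own pace and stop on an object; FORCE is the grip in N (left out, the last holds). Time passes only in rows, so rows that do not move let the fingers close. It prints the time, the measured TCP pose, the force, the opening and the grip force at its end.
- manip.sense(): the state, without advancing time (a new reading comes with each control period).
- manip.capture(name): name is "side" or "top" or "wrist"; returns a dict with "img" (480x640x3 uint8, blue, green, red), "range_z" (480x640 float32, m along the optical axis (not along the pixel's ray), 0 where there is no reading), "K" (3x3 intrinsics, pixels), "position" and "orientation" of the camera in the world. Camera axes: x right, y down, z forward; pixel columns grow to the right and rows downward; lengths in m; the calibration is good to about 2 mm. A picture is of the moment at which its call begins.
- manip.hand_in(): hands the job in; it is judged then, once.
The state is a dict: "t": time; "q": joint angles; "qd": joint speeds; "effort": joint torques, N m; "tcp_pos": TCP position; "orientation": TCP orientation; "wrist_force": force on the tool from outside, world axes, zero at the start; "torque": the same for the moment, N m; "grip_width": opening from 0.0 (shut) to 1.0 (fully open); "grip_force": force on a finger pad.
Only numpy, scipy, OpenCV 4.12 (cv2) and the standard library are available. Lean on these libraries where they do the work, as an engineer would, in place of code of your own. Each camera call takes 0.05 s, during which the arm holds its last target. There are 200 camera calls.

## Task

The coolant valve of the test rig has to be opened: first lift the red hold plate off its hook and lay it flat in the grey tray, without turning the valve before that. Then crank the blue handwheel counter-clockwise (seen from above), for however many turns it takes, until you feel it come up against its stop, and back it off clockwise by a quarter turn. Leave the screwdriver, solder reel and side cutters where they are.

Things in the scene. Friction and masses are not known exactly. Their poses are not given: they have to be found in the camera images.
- valve: brass gate valve bolted to the desk, never moves; square steel foot 110 x 110 mm, 8 mm thick, pipe stubs to +-75 mm along its y at 42 mm height, nothing wider than 31 mm radius between 70 and 115 mm height, handwheel on top. Origin on the desk on the valve's upright axis, z up.
- wheel (a joint): angle (rad) of the blue handwheel about the valve's upright axis; grows counter-clockwise seen from above (opening). Starts 1.1 to 1.9 turns short of the hard stop that ends the opening. Stiff (0.15 N m, 2.5 N at the crank handle), stays where left; at the stop the resistance rises sharply. At 0 and every 2 pi the crank handle points along the valve's x.
- wheel_centre (a point): centre of the handwheel, on its axis at the height of the rim's middle, 126 mm above the desk. Rim: bar 13 mm thick on a circle of 62 mm radius, three spokes. The hub nut ends 8 mm above this point.
- crank_handle (a point): middle of the wheel's upright crank handle, 62 mm from the wheel's axis, 166 mm above the desk: black sleeve 19 to 21 mm in diameter that spins freely on its pin, from 151 to 190 mm above the desk. It can be pushed round sideways with shut fingers, or pinched and led round. Apart from it nothing on the wheel stands more than 136 mm above the desk.
- hook_stand: stand bolted to the desk, never moves: foot 90 x 100 x 8 mm, post 18 mm thick that ends 122 mm above the desk and stands 30 mm behind the origin (+x of the stand). A hook of 8 mm round bar runs level at 120 mm height from the post forward along the stand's -x. Origin on the desk.
- hook_tip (a point): top of the hook's upturned end, 135 mm above the desk, 30 mm in front of the stand's origin (60 mm in front of the post). The upturned end rises 11 mm above the top of the level bar.
- hold_plate: red plate with white bar, 8 mm thick (x), 70 wide (y), 154 tall (z), 60 g, loose. Hangs across the hook, 5 mm in front of the stand's origin, x along the stand's x. Origin: middle of lower edge. Window 28 mm wide from 60 to 96 mm up, in which the hook bears; grip tab 42 mm wide from 110 mm to the top. Lift it 15 to 25 mm, then draw it forward past the hook tip.
- plate_tab (a point): a point in the hold plate's grip tab, 134 mm from its lower edge, 20 mm below its top edge; while hanging about 162 mm above the desk.
- plate_middle (a point): middle of the hold plate, 75 mm from its lower edge
- tray: grey open tray fixed to the desk, 230 (x) x 140 (y) x 22 mm outside, walls and floor 4 to 5 mm. Origin: centre of its underside, z up.
- screwdriver: screwdriver with amber handle, 158 mm long, loose, lying near the desk's front edge. Bystander; origin at its underside.
- solder_reel: grey solder reel, 59 mm wide, 28 mm high, loose, behind the valve. Bystander.
- side_cutters: red side cutters, 111 mm long, loose, lying at the right. Bystander.
Mind the look-alikes: they are no part of the job. There is more than one size of the hold_plate; the one meant has the size given above.

How it is judged:
By the outcome, as a careful person would: the job done as asked, in the order asked, and still so for the second after the job is handed in, with the robot touching nothing.
It also fails if it takes over 72 s, if anything falls off the work surface, if the arm or the gripper's body presses on something with over 40 N, if the wrist force passes 120 N, or if a joint passes its speed limit or range.

## Working session

There is one attempt and no reset: what is moved stays moved. The work goes in short steps, Python scripts to look and compute and a shell command to move; the robot and the scene stay as the last step left them, time stands still between calls to the robot, and variables do not carry over. Pictures are saved under pics/ and viewed, at most 10 in all, crops included, and the job is handed in when it is done.

```bash
mkdir -p pics
cat > h.py <<'E'
import numpy as np, cv2
from cell import manip
from scipy.spatial.transform import Rotation as R
def rot(q): return R.from_quat([q[1],q[2],q[3],q[0]])
def cloud(c):
    K=c["K"];z=c["range_z"];v,u=np.mgrid[:480,:640]
    p=np.stack([(u-K[0,2])/K[0,0]*z,(v-K[1,2])/K[1,1]*z,z],-1)
    w=p.reshape(-1,3)@rot(c["orientation"]).as_matrix().T+np.array(c["position"])
    w[z.reshape(-1)==0]=np.nan
    return w.reshape(480,640,3)
def cap(n,save=None):
    c=manip.capture(n)
    if save: cv2.imwrite("pics/"+save,c["img"]); np.savez("pics/"+save+".npz",**c)
    return c
def load(f): return dict(np.load("pics/"+f+".npz"))
E
python3 - <<'E'
from h import *
for n in("top","side"):
    c=cap(n,n+"0.png"); print(n,c["position"],c["orientation"],c["K"][0])
a=cv2.imread("pics/top0.png");b=cv2.imread("pics/side0.png")
s=manip.sense();print({k:np.round(v,3) for k,v in s.items()})
E
```

```text
top [0.31717962 0.17385081 1.31798795] [-0.06316559  0.70898452 -0.69920574  0.06680116] [584.34207879   0.         316.20459634]
side [ 0.57567964 -0.92424454  0.76905985] [-4.99754127e-01  8.65836045e-01  2.39472538e-02 -5.32892655e-04] [585.27837306   0.         315.6068659 ]
{'t': np.float64(0.1), 'q': array([ 1.104,  0.381,  1.298, -0.   ,  1.464, -0.215]), 'qd': array([-0.   , -0.002, -0.003,  0.001,  0.002,  0.   ]), 'effort': array([ 4.0000e-03, -4.3865e+01, -2.2491e+01,  7.1000e-02,  3.4000e-02,
       -0.0000e+00]), 'tcp_pos': array([0.137, 0.532, 0.257]), 'orientation': array([-0.   ,  0.126,  0.992, -0.001]), 'wrist_force': array([ 0.925, -0.086, -0.115]), 'torque': array([-0.015, -0.034, -0.048]), 'grip_force': np.float64(0.0), 'grip_width': np.float64(1.001)}
```

View pics/top0.png

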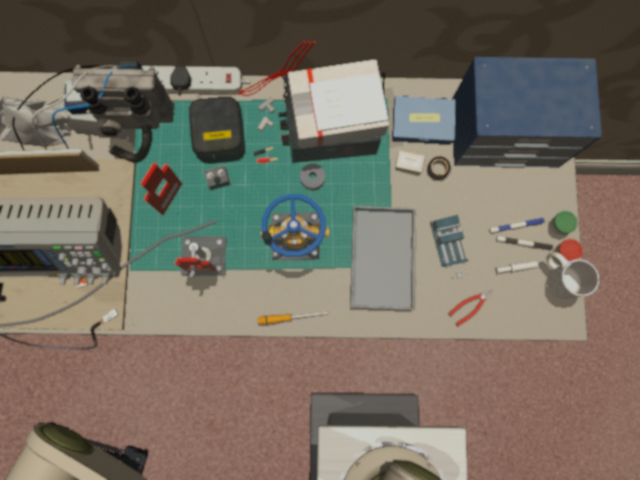

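View pics/side0.png

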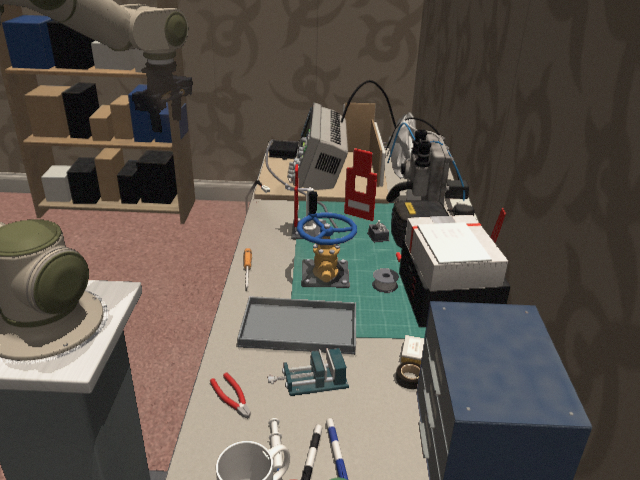

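Top view: tray (382,258), valve with blue wheel (294,228), hook stand (205,255) with a red plate at (190,262). Red look-alikes: a leaning plate at top (160,187) / side (360,185), and a red thing at side (498,225). The plate on the hook, side (297,190), fits the description; I'll confirm it with a crop and measured size.

Run:
```python
from h import *
t=load("top0.png");s=load("side0.png")
def st(n,P):
    P=P[~np.isnan(P[:,0])]
    print(n,len(P),"min",np.percentile(P,2,axis=0).round(3),"max",np.percentile(P,98,axis=0).round(3),"mean",P.mean(0).round(3))
    return P
for nm,c in(("top",t),("side",s)):
    W=cloud(c);hsv=cv2.cvtColor(c["img"],cv2.COLOR_BGR2HSV);H,S,V=cv2.split(hsv)
    red=((H<6)|(H>174))&(S>150)&(V>60)
    n,l,sta,ce=cv2.connectedComponentsWithStats(red.astype(np.uint8))
    for i in range(1,n):
        if sta[i,4]>60: st(f"{nm} red {ce[i].round()}",W[l==i])
    blue=(H>100)&(H<125)&(S>150)&(W[...,2]>.1)&(W[...,2]<.145)
    P=st(nm+" blue",W[blue])
    # circle fit of rim on plane
    m=(np.hypot(*(P[:,:2]-P[:,:2].mean(0)).T)<.1); P=P[m]
    r=np.hypot(*(P[:,:2]-P[:,:2].mean(0)).T); Q=P[r>.05]
    A=np.c_[2*Q[:,:2],np.ones(len(Q))];x=np.linalg.lstsq(A,(Q[:,:2]**2).sum(1),rcond=None)[0]
    print("circle",x[:2],np.sqrt(x[2]+x[0]**2+x[1]**2), "z",np.median(Q[:,2]))
    d=np.hypot(W[...,0]-x[0],W[...,1]-x[1])
    h=(d<.09)&(W[...,2]>.145)&(W[...,2]<.2); st(nm+" handle",W[h])
    hz=(d<.09)&(W[...,2]>.183)&(W[...,2]<.2)
    if hz.any(): st(nm+" handle top",W[hz])
W=cloud(t)
m=(W[...,2]>.012)&(W[...,2]<.03)
n,l,sta,ce=cv2.connectedComponentsWithStats(m.astype(np.uint8))
i=[k for k in range(1,n) if 340<sta[k,0]<360 and sta[k,4]>150]
for k in i:
    v,u=np.where(l==k);P=W[l==k]; rr=cv2.minAreaRect(P[:,:2].astype(np.float32));st("tray",P);print(rr)
# stand foot: z 4..12mm near red
crop=s["img"][130:260,250:400]; cr2=t["img"][210:300,150:270]
cv2.imwrite("pics/crop.png",np.vstack([cv2.resize(crop,(480,416),interpolation=2)]) )
o=np.zeros((416,480+320,3),np.uint8);o[:,:480]=cv2.resize(crop,(480,416));o[:240,480:]=cv2.resize(cr2,(320,240));cv2.imwrite("pics/crop.png",o)
```

```text
top red [292.  60.] 341 min [ 0.936  0.183 -0.021] max [0.981 0.289 0.2  ] mean [0.944 0.23  0.105]
top red [157. 183.] 561 min [0.612 0.483 0.073] max [0.681 0.52  0.203] mean [0.647 0.501 0.145]
top red [571. 249.] 335 min [ 0.517 -0.418  0.036] max [ 0.557 -0.374  0.047] mean [ 0.537 -0.396  0.042]
top red [186. 260.] 111 min [0.479 0.404 0.136] max [0.485 0.452 0.187] mean [0.481 0.426 0.173]
top red [464. 303.] 81 min [ 0.394 -0.197  0.006] max [ 0.434 -0.132  0.017] mean [ 0.416 -0.162  0.011]
top red [471. 313.] 85 min [ 0.373 -0.203  0.006] max [ 0.422 -0.147  0.017] mean [ 0.395 -0.177  0.011]
top blue 639 min [0.505 0.156 0.126] max [0.809 0.678 0.14 ] mean [0.582 0.229 0.133]
circle [0.56564127 0.21713253] 0.06088201232875848 z 0.13363350798957407
top handle 111 min [0.522 0.259 0.147] max [0.54  0.276 0.195] mean [0.529 0.267 0.182]
top handle top 82 min [0.522 0.259 0.184] max [0.54  0.276 0.195] mean [0.531 0.268 0.189]
side red [361. 184.] 1358 min [0.614 0.477 0.008] max [0.689 0.518 0.196] mean [0.652 0.497 0.102]
side red [296. 194.] 173 min [0.482 0.383 0.032] max 
[... 512 characters left out ...]
47] max [0.083 0.013 0.199] mean [ 0.034 -0.055  0.181]
side handle top 789 min [-0.007 -0.072  0.183] max [0.083 0.014 0.199] mean [ 0.047 -0.045  0.192]
tray 761 min [ 0.403 -0.053  0.013] max [0.633 0.09  0.028] mean [0.521 0.013 0.022]
((0.5182471871376038, 0.01775471866130829), (0.14146579802036285, 0.23082831501960754), 88.46206665039062)
tray 1017 min [ 0.046 -0.077  0.012] max [0.107 0.091 0.027] mean [0.077 0.023 0.016]
((0.08116891980171204, 0.008134342730045319), (0.06063218414783478, 0.1927942931652069), 6.446198463439941)<stdin>:17: RuntimeWarning: Mean of empty slice.
  ret = um.true_divide(
  return _methods._mean(a, axis=axis, dtype=dtype,
  ret = ret.dtype.type(ret / rcount)
```

View pics/crop.png

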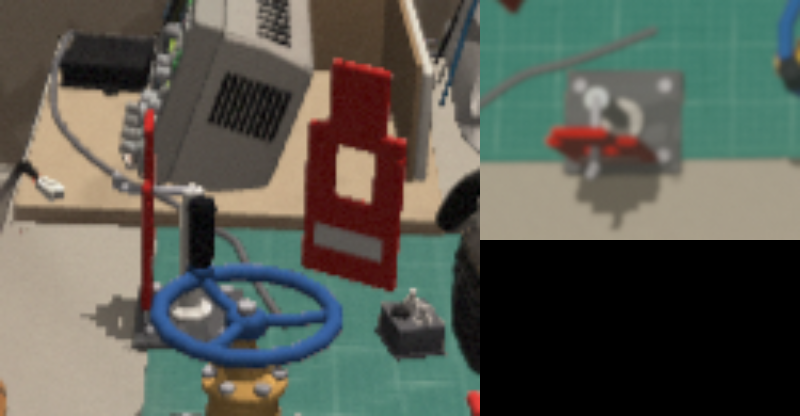

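Crop: the hanging plate is edge-on at side (297,190), spanning z 0.03–0.185 at x≈0.482, which matches 154 mm. The leaning plate is about 0.2 m tall and is the wrong size. So the one on the hook is the target; next its yaw.

Run:
```python
from h import *
t=load("top0.png");s=load("side0.png")
for nm,c,roi in(("top",t,(slice(245,280),slice(165,225))),("side",s,(slice(150,250),slice(285,310)))):
    W=cloud(c);H,S,V=cv2.split(cv2.cvtColor(c["img"],cv2.COLOR_BGR2HSV))
    m=((H<8)|(H>172))&(S>130)&(V>50)
    M=np.zeros_like(m);M[roi]=m[roi]
    P=W[M];P=P[(P[:,2]>.02)&(P[:,0]>.45)&(P[:,0]<.52)]
    for lo,hi in((.02,.09),(.09,.14),(.14,.2)):
        Q=P[(P[:,2]>lo)&(P[:,2]<hi)]
        if len(Q)>5:
            print(nm,lo,hi,len(Q),Q.mean(0).round(4),Q.min(0).round(3),Q.max(0).round(3),"slope dx/dy",np.polyfit(Q[:,1],Q[:,0],1)[0].round(3))
W=cloud(t)
# foot of stand and valve foot: grey z 4-14mm
for nm,x,y in(("stand",.5,.41),("valve",.566,.217)):
    H,S,V=cv2.split(cv2.cvtColor(t["img"],cv2.COLOR_BGR2HSV))
    m=(abs(W[...,0]-x)<.075)&(abs(W[...,1]-y)<.075)&(W[...,2]<.016)&(W[...,2]>.003)&(S<70)
    m=cv2.morphologyEx(m.astype(np.uint8),cv2.MORPH_OPEN,np.ones((2,2)))>0
    P=W[m][:,:2].astype(np.float32);print(nm,len(P),cv2.minAreaRect(P))
# hook: z .11-.14 near
m=(abs(W[...,0]-.48)<.05)&(abs(W[...,1]-.415)<.04)&(W[...,2]>.105)
for z,u in ((W[m],np.argwhere(m)),):
    print(np.c_[z.round(3),u,t["img"][m]][::4])
# gripper at start
m=(abs(W[...,0]-.137)<.13)&(abs(W[...,1]-.533)<.13)&(W[...,2]>.2)
print("gripper px",m.sum())
W=cloud(s);m=(abs(W[...,0]-.137)<.14)&(abs(W[...,1]-.533)<.14)
for z in np.arange(.23,.5,.03):
    Q=W[m&(abs(W[...,2]-z)<.01)]
    if len(Q):print(round(z,2),Q.min(0).round(3),Q.max(0).round(3))
```

```text
top 0.02 0.09 22 [0.4807 0.4227 0.086 ] [0.479 0.408 0.075] [0.484 0.45  0.09 ] slope dx/dy -0.056
top 0.09 0.14 92 [0.4803 0.4193 0.1235] [0.478 0.389 0.09 ] [0.486 0.456 0.14 ] slope dx/dy -0.03
top 0.14 0.2 133 [0.4811 0.422  0.1708] [0.478 0.392 0.141] [0.485 0.455 0.188] slope dx/dy -0.014
side 0.02 0.09 61 [0.4856 0.3911 0.0566] [0.482 0.382 0.025] [0.488 0.413 0.087] slope dx/dy 0.134
side 0.09 0.14 63 [0.4858 0.3917 0.1174] [0.481 0.382 0.09 ] [0.489 0.407 0.14 ] slope dx/dy 0.119
side 0.14 0.2 57 [0.4849 0.4077 0.165 ] [0.481 0.393 0.141] [0.488 0.44  0.182] slope dx/dy -0.048
stand 1049 ((0.47703316807746887, 0.4232355058193207), (0.14499638974666595, 0.12991957366466522), 22.772319793701172)
valve 709 ((0.5641714930534363, 0.21478310227394104), (0.11039804667234421, 0.10586894303560257), 1.3096345663070679)
[[5.25e-01 4.29e-01 1.23e-01 2.43e+02 1.91e+02 1.55e+02 1.62e+02 1.61e+02]
 [5.25e-01 4.20e-01 1.23e-01 2.43e+02 1.95e+02 1.64e+02 1.69e+02 1.68e+02]
 [5.23e-01 4.27e-01 1.22e-01 2.44e+02 1.92e+02 1.83e+02 1.90e+02 1.89e+02]
 [5.23e-01 4.18e-01 1.23e-01 2.44e+02 1.96e+0
[... 7070 characters left out ...]
1.48e+02]
 [4.59e-01 4.23e-01 1.36e-01 2.74e+02 1.91e+02 1.44e+02 1.47e+02 1.51e+02]
 [4.57e-01 4.24e-01 1.37e-01 2.75e+02 1.90e+02 1.32e+02 1.36e+02 1.40e+02]
 [4.58e-01 4.18e-01 1.28e-01 2.75e+02 1.94e+02 8.20e+01 8.80e+01 9.10e+01]]
gripper px 5637
0.23 [0.116 0.475 0.234] [0.158 0.585 0.239]
0.26 [0.111 0.465 0.25 ] [0.161 0.588 0.27 ]
0.29 [0.097 0.458 0.28 ] [0.185 0.607 0.3  ]
0.32 [0.081 0.429 0.31 ] [0.192 0.614 0.33 ]
0.35 [0.083 0.431 0.34 ] [0.192 0.629 0.36 ]
0.38 [0.096 0.48  0.37 ] [0.172 0.541 0.39 ]
0.41 [0.101 0.487 0.4  ] [0.176 0.541 0.42 ]
0.44 [0.103 0.451 0.43 ] [0.199 0.533 0.45 ]
0.47 [0.055 0.393 0.46 ] [0.21  0.544 0.48 ]
0.5 [0.13  0.393 0.49 ] [0.21  0.552 0.51 ]
```

```bash
cat >> h.py <<'E'
def go(p,yaw=0.,tilt=0.):
    """tool-axis shift+turn to TCP p, tool y at world angle yaw (tool down), tilted forward by tilt about world y"""
    s=manip.sense();R0=rot(s["orientation"])
    Rt=R.from_euler("y",-tilt)*R.from_matrix(np.array([[-np.sin(yaw),np.cos(yaw),0],[np.cos(yaw),np.sin(yaw),0],[0,0,-1.]]).T.reshape(3,3) if 0 else np.c_[[-np.sin(yaw),np.cos(yaw),0],[np.cos(yaw),np.sin(yaw),0],[0,0,-1.]])
    d=R0.inv().apply(np.array(p)-s["tcp_pos"]);r=(R0.inv()*Rt).as_rotvec()
    print("t",round(float(s["t"]),2),"tcp",np.round(s["tcp_pos"],4),"d",d.round(4),"r",r.round(3),"F",np.round(s["wrist_force"],1),"w",round(float(s["grip_width"]),3),"gf",round(float(s["grip_force"]),1))
E
sed -i 's/ if 0 else.*$/)/; s/R.from_matrix(np.array.*$/R.from_matrix(np.c_[[np.sin(yaw)*-1,np.cos(yaw),0],[np.cos(yaw),np.sin(yaw),0],[0,0,-1.]])/' h.py
python3 - <<'E'
from h import *
M=R.from_matrix
go([.482,.422,.257],0.)
E
python3 -m handwheel '[[-0.04,0,0,0,0,0.125],[-0.08,0,0,0,0,0.25],[-0.12,0,0,0,0,0.375],[-0.15,0,0,0,0,0.5],[-0.18,-0.01,0,0,0,0.62]]' 0.6 20
python3 -c "
from h import *
go([.482,.422,.257],0.)"
```

```text
t 0.1 tcp [0.1369 0.5325 0.2572] d [-3.617e-01 -2.100e-02  2.000e-04] r [-1.000e-03  1.000e-03  1.319e+00] F [ 0.9 -0.1 -0.1] w 1.001 gf 0.0
t: 0.52
tcp_pos: [0.3108, 0.4779, 0.2571]
orientation: [-0.0, 0.425, 0.905, -0.0]
wrist_force: [0.2, 0.4, 0.5]
grip_width: 0.644
grip_force: 0.0
t 0.52 tcp [0.3108 0.4779 0.2571] d [-0.1523  0.0961  0.    ] r [-0.001  0.     0.692] F [0.2 0.4 0.5] w 0.644 gf 0.0
```

```bash
python3 -m handwheel '[[-0.03,0.02,0,0,0,0.125],[-0.06,0.04,0,0,0,0.25],[-0.09,0.06,0,0,0,0.375],[-0.12,0.08,0,0,0,0.5],[-0.152,0.096,0,0,0,0.62]]'
python3 -c "
from h import *
go([.482,.422,.162],0.)"
python3 -m handwheel '[[0,0,0,0,0,0.07],[0,0,0,0,0,0.07]]'
python3 - <<'E'
from h import *
go([.482,.422,.162],0.)
c=cap("wrist","w1.png");W=cloud(c)
H,S,V=cv2.split(cv2.cvtColor(c["img"],cv2.COLOR_BGR2HSV))
m=((H<8)|(H>172))&(S>120)&(V>40)&(W[...,2]>.15)&(W[...,2]<.2)&(abs(W[...,0]-.48)<.03)
P=W[m];print(len(P));
if len(P): print(P.mean(0),P.min(0),P.max(0),np.polyfit(P[:,1],P[:,0],1))
E
```

```text
t: 0.93
tcp_pos: [0.4818, 0.4229, 0.2571]
orientation: [-0.0, 0.681, 0.732, -0.0]
wrist_force: [0.3, -0.6, 0.2]
grip_width: 0.598
grip_force: 0.0
t 0.93 tcp [0.4818 0.4229 0.2571] d [-0.0009  0.0002  0.0951] r [-0.001  0.     0.073] F [ 0.3 -0.6  0.2] w 0.598 gf 0.0
t: 1.1
tcp_pos: [0.4816, 0.4224, 0.2566]
orientation: [-0.0, 0.706, 0.708, -0.001]
wrist_force: [0.3, -0.0, -0.3]
grip_width: 0.599
grip_force: 0.0
t 1.1 tcp [0.4816 0.4224 0.2566] d [-0.0003  0.0005  0.0946] r [-0.002  0.001  0.004] F [ 0.3 -0.  -0.3] w 0.599 gf 0.0
760
[0.48395578 0.42800081 0.17953329] [0.48029121 0.40388673 0.15005878] [0.48762204 0.44468103 0.18413881] [-0.02115282  0.4930092 ]
```

View pics/w1.png

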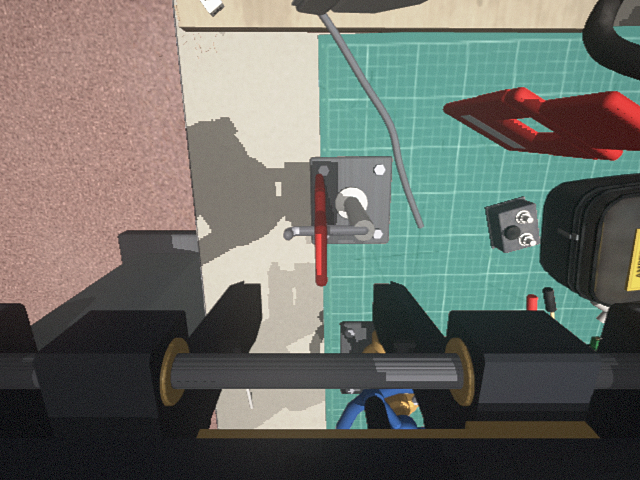

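Wrist view: the red tab at (321,225) lies centred between the finger lines, across the hook (290–360,232). I'll go down and grip it.

```bash
python3 -m handwheel '[[0.002,0.002,0.04,0,0,0],[0.002,0.002,0.075,0,0,0],[0.002,0.002,0.094,0,0,0],[0.002,0.002,0.094,0,0,0]]'
python3 -m handwheel '[[0,0,0,0,0,0],[0,0,0,0,0,0],[0,0,0,0,0,0],[0,0,0,0,0,0],[0,0,0,0,0,0]]' 0 40
python3 -m handwheel '[[0,0,0,0,0,0],[0,0,0,0,0,0],[0,0,0,0,0,0],[0,0,0,0,0,0],[0,0,0,0,0,0]]'
```

```text
t: 1.48
tcp_pos: [0.4794, 0.4253, 0.1594]
orientation: [-0.001, 0.702, 0.712, -0.004]
wrist_force: [-0.7, -0.4, 0.6]
grip_width: 0.598
grip_force: 0.0
t: 1.9
tcp_pos: [0.4823, 0.4258, 0.1649]
orientation: [0.0, 0.704, 0.71, 0.001]
wrist_force: [-0.4, -0.2, -0.1]
grip_width: 0.244
grip_force: 0.0
t: 2.32
tcp_pos: [0.4822, 0.4256, 0.1639]
orientation: [0.0, 0.704, 0.71, 0.0]
wrist_force: [-0.8, 0.3, 1.7]
grip_width: 0.09
grip_force: 40.0
```

```bash
python3 -m handwheel '[[0,0,-0.01,0,0,0],[0,0,-0.02,0,0,0],[0,0,-0.02,0,0,0]]'
python3 -m handwheel '[[0,-0.02,0,0,0,0],[0,-0.04,0,0,0,0],[0,-0.06,0,0,0,0],[0,-0.08,0,0,0,0],[0,-0.08,-0.01,0,0,0]]'
python3 -c "
from h import *
go([.44,.018,.25],0.)"
```

```text
t: 2.57
tcp_pos: [0.4828, 0.426, 0.1865]
orientation: [0.0, 0.704, 0.71, 0.002]
wrist_force: [-0.2, 0.6, -0.1]
grip_width: 0.086
grip_force: 40.0
t: 2.98
tcp_pos: [0.3986, 0.4246, 0.1929]
orientation: [-0.001, 0.703, 0.711, -0.002]
wrist_force: [-0.3, 0.2, -0.4]
grip_width: 0.084
grip_force: 40.0
t 2.98 tcp [0.3986 0.4246 0.1929] d [-0.4071  0.0367 -0.0564] r [-0.004  0.002  0.011] F [-0.3  0.2 -0.4] w 0.084 gf 40.0
```

```bash
python3 -m handwheel '[[0,0,-0.03,0,0,0],[-0.03,0,-0.06,0,0,0],[-0.07,0,-0.06,0,0,0],[-0.11,0,-0.06,0,0,0],[-0.15,0,-0.06,0,0,0]]'
python3 -m handwheel '[[-0.04,0,0,0,0,0],[-0.08,0,0,0,0,0],[-0.12,0,0,0,0,0],[-0.16,0,0,0,0,0],[-0.20,0,0,0,0,0]]'
python3 - <<'E'
from h import *
go([.48,.018,.25],0.)
c=cap("side","s1.png")
E
```

```text
t: 3.4
tcp_pos: [0.4037, 0.2734, 0.2549]
orientation: [0.001, 0.704, 0.711, 0.001]
wrist_force: [0.4, 0.9, -1.3]
grip_width: 0.084
grip_force: 40.0
t: 3.82
tcp_pos: [0.4054, 0.0728, 0.2547]
orientation: [0.001, 0.704, 0.71, 0.001]
wrist_force: [0.5, -0.5, -0.0]
grip_width: 0.088
grip_force: 40.0
t 3.82 tcp [0.4054 0.0728 0.2547] d [-0.0555  0.0741  0.0049] r [0.002 0.    0.009] F [ 0.5 -0.5 -0. ] w 0.088 gf 40.0
```

View pics/s1.png

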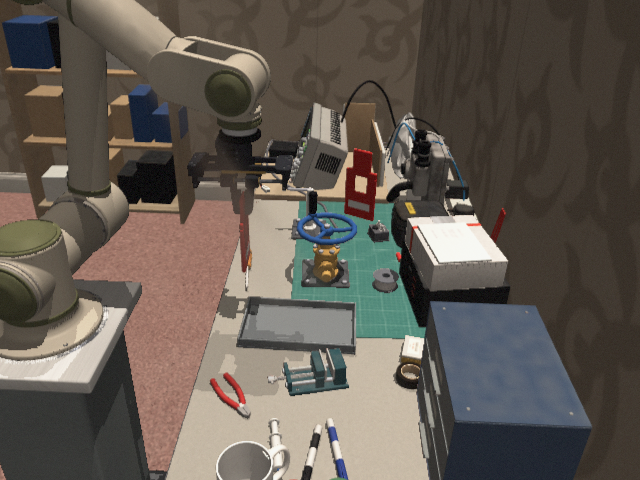

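Run:
```python
from h import *
go([.475,.018,.20],0.,.95)
```

```text
t 3.87 tcp [0.4062 0.0671 0.2546] d [-0.0492  0.0685  0.0549] r [-0.948  0.001  0.005] F [ 3.  -2.1  0.3] w 0.091 gf 40.0
```

```bash
python3 -m handwheel '[[-0.02,0.01,0,-0.12,0,0],[-0.03,0.03,0,-0.24,0,0],[-0.045,0.045,0.01,-0.36,0,0],[-0.049,0.06,0.03,-0.48,0,0.005],[-0.049,0.068,0.05,-0.6,0,0.005]]'
python3 -m handwheel '[[0,0,0,-0.12,0,0],[0,0,0,-0.24,0,0],[0,0,0,-0.35,0,0],[0,0,0,-0.35,0,0]]'
python3 - <<'E'
from h import *
go([.485,.018,.11],0.,.95)
go([.485,.018,.088],0.,.95)
E
```

```text
t: 4.28
tcp_pos: [0.474, 0.026, 0.21]
orientation: [0.197, 0.677, 0.68, 0.201]
wrist_force: [1.3, 0.8, -0.3]
grip_width: 0.088
grip_force: 40.0
t: 4.62
tcp_pos: [0.4757, 0.036, 0.2101]
orientation: [0.259, 0.642, 0.661, 0.291]
wrist_force: [-0.1, 0.2, -1.2]
grip_width: 0.089
grip_force: 40.0
t 4.62 tcp [0.4757 0.036  0.2101] d [-0.0215 -0.0654  0.0755] r [-0.152 -0.053  0.004] F [-0.1  0.2 -1.2] w 0.089 gf 40.0
t 4.62 tcp [0.4757 0.036  0.2101] d [-0.0222 -0.0812  0.0908] r [-0.152 -0.053  0.004] F [-0.1  0.2 -1.2] w 0.089 gf 40.0
```

```bash
python3 -m handwheel '[[0,0,0.0,0,0,0],[0,0,0.0,0,0,0]]'
python3 - <<'E'
from h import *
s=manip.sense();print(s["q"].round(3),s["qd"].round(2))
go([.485,.018,.11],0.,.9)
E
```

```text
t: 4.78
tcp_pos: [0.4756, 0.0361, 0.2099]
orientation: [0.257, 0.642, 0.661, 0.29]
wrist_force: [0.5, 0.8, 0.2]
grip_width: 0.087
grip_force: 40.0
[-0.31   0.127  2.08   1.008  0.322 -1.215] [ 0.01  0.   -0.01 -0.04  0.    0.04]
t 4.78 tcp [0.4756 0.0361 0.2099] d [-0.0217 -0.0649  0.0756] r [-0.105 -0.053  0.004] F [0.5 0.8 0.2] w 0.087 gf 40.0
```

Tilting forward runs joint 5 to its limit (q5≈0.32). I'll tilt the other way, with the tool leaning back toward the robot, where there is range.

Run:
```python
from h import *
go([.49,.018,.25],0.,0.)
```

```text
t 4.78 tcp [0.4756 0.0361 0.2099] d [-0.0174  0.0386 -0.0188] r [ 0.795 -0.047  0.028] F [0.5 0.8 0.2] w 0.087 gf 40.0
```

```bash
python3 -m handwheel '[[-0.004,0.01,-0.005,0.12,-0.01,0],[-0.008,0.02,-0.01,0.24,-0.02,0.01],[-0.012,0.03,-0.015,0.36,-0.03,0.015],[-0.017,0.0386,-0.0188,0.48,-0.035,0.02],[-0.017,0.0386,-0.0188,0.6,-0.04,0.025]]'
python3 -m handwheel '[[0,0,0,0.12,0,0],[0,0,0,0.195,0,0],[0,0,0,0.195,0,0]]'
python3 - <<'E'
from h import *
s=manip.sense();print(s["q"].round(3),s["qd"].round(2))
go([.54,.018,.20],0.,-.9)
E
```

```text
t: 5.2
tcp_pos: [0.4904, 0.0152, 0.2533]
orientation: [0.132, 0.689, 0.697, 0.148]
wrist_force: [0.3, 1.1, -0.9]
grip_width: 0.085
grip_force: 40.0
t: 5.45
tcp_pos: [0.4915, 0.0172, 0.2507]
orientation: [0.063, 0.696, 0.71, 0.081]
wrist_force: [0.3, 0.3, -0.8]
grip_width: 0.084
grip_force: 40.0
[-0.243  0.206  1.59   0.083  1.154 -0.289] [-0.01 -0.04  0.12  0.08 -0.16 -0.07]
t 5.45 tcp [0.4915 0.0172 0.2507] d [-0.0014  0.0372  0.0595] r [ 1.105 -0.015  0.03 ] F [ 0.3  0.3 -0.8] w 0.084 gf 40.0
```

```bash
python3 -m handwheel '[[0,0.007,0.01,0.12,0,0],[0,0.015,0.02,0.24,0,0.005],[0,0.02,0.03,0.36,0,0.01],[0,0.03,0.045,0.48,-0.01,0.015],[0,0.037,0.06,0.6,-0.01,0.02]]'
python3 -m handwheel '[[0,0,0,0.12,0,0],[0,0,0,0.24,0,0],[0,0,0,0.36,0,0.01],[0,0,0,0.5,0,0.01],[0,0,0,0.5,0,0.01]]'
python3 - <<'E'
from h import *
s=manip.sense();print(s["q"].round(3),s["qd"].round(2))
go([.54,.018,.12],0.,-.9)
go([.54,.018,.093],0.,-.9)
E
```

```text
t: 5.87
tcp_pos: [0.5389, 0.0206, 0.1988]
orientation: [-0.142, 0.691, 0.696, -0.135]
wrist_force: [-0.0, -0.8, 0.0]
grip_width: 0.086
grip_force: 40.0
t: 6.28
tcp_pos: [0.5384, 0.0207, 0.1957]
orientation: [-0.31, 0.636, 0.637, -0.306]
wrist_force: [0.0, -0.1, -0.9]
grip_width: 0.086
grip_force: 40.0
[-0.137  0.798  0.959 -0.134  2.278 -0.177] [ 0.   -0.   -0.01  0.01  0.01 -0.02]
t 6.28 tcp [0.5384 0.0207 0.1957] d [-0.0032  0.0604  0.0457] r [-0.001 -0.005  0.004] F [ 0.  -0.1 -0.9] w 0.086 gf 40.0
t 6.28 tcp [0.5384 0.0207 0.1957] d [-0.0034  0.0815  0.0625] r [-0.001 -0.005  0.004] F [ 0.  -0.1 -0.9] w 0.086 gf 40.0
```

```bash
python3 -m handwheel '[[0,0.02,0.015,0,0,0],[-0.003,0.04,0.03,0,0,0],[-0.003,0.06,0.046,0,0,0],[-0.003,0.07,0.054,0,0,0],[-0.003,0.078,0.06,0,0,0]]'
python3 -m handwheel '[[0,0,0,0,0,0],[0,0.003,0.002,0,0,0]]'
python3 -c "
from h import *
go([.54,.018,.093],0.,-.9)
c=cap('side','s2.png');W=cloud(c);H,S,V=cv2.split(cv2.cvtColor(c['img'],cv2.COLOR_BGR2HSV))
m=((H<8)|(H>172))&(S>120)&(V>40)&(abs(W[...,0]-.51)<.14)&(abs(W[...,1]-.02)<.07)
P=W[m];print(len(P),np.percentile(P,2,axis=0),np.percentile(P,98,axis=0))
cv2.imwrite('pics/s2c.png',cv2.resize(c['img'][200:380,200:440],(720,540)))"
```

```text
t: 6.7
tcp_pos: [0.5398, 0.0193, 0.0994]
orientation: [-0.308, 0.637, 0.639, -0.302]
wrist_force: [0.4, -0.1, -0.3]
grip_width: 0.085
grip_force: 40.0
t: 6.87
tcp_pos: [0.5409, 0.0195, 0.0977]
orientation: [-0.308, 0.637, 0.64, -0.301]
wrist_force: [0.3, 0.1, 0.1]
grip_width: 0.089
grip_force: 40.0
t 6.87 tcp [0.5409 0.0195 0.0977] d [-0.0016  0.0031  0.0036] r [ 0.009 -0.007  0.008] F [0.3 0.1 0.1] w 0.089 gf 40.0
863 [ 0.43729435 -0.02074973  0.01354157] [0.55099943 0.04412779 0.10773981]
```

View pics/s2c.png

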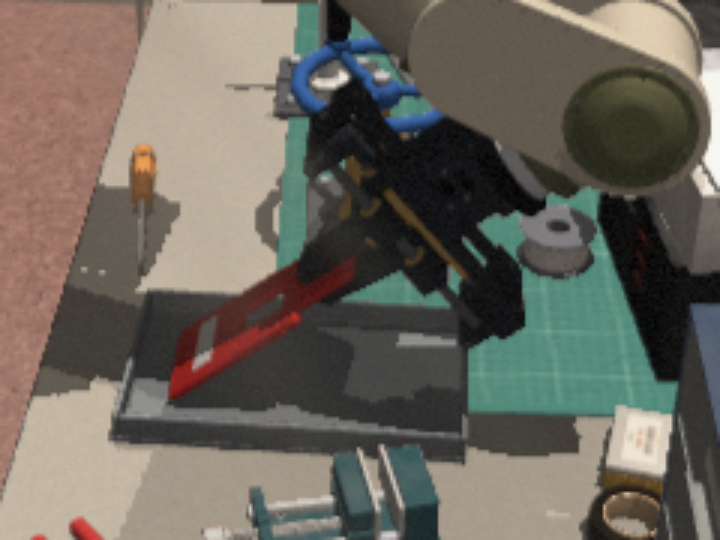

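```bash
python3 -m handwheel '[[0,0.003,0.003,0,0,0],[0,0.005,0.004,0,0,0],[0,0.005,0.004,0,0,0]]'
python3 -m handwheel '[[0,0,0,0,0,0],[0,0,0,0,0,0],[0,0,0,0,0,0]]' 0.4
python3 -m handwheel '[[0,0,-0.01,0,0,0],[0,0,-0.02,0,0,0],[0,0,-0.03,0,0,0],[0,0,-0.045,0,0,0],[0,0,-0.06,0,0,0]]'
python3 -c "
from h import *
go([.54,.018,.3],0.,0)
c=cap('top','t3.png');W=cloud(c);H,S,V=cv2.split(cv2.cvtColor(c['img'],cv2.COLOR_BGR2HSV))
m=((H<8)|(H>172))&(S>120)&(V>40)&(abs(W[...,0]-.51)<.14)&(abs(W[...,1]-.02)<.07)
P=W[m];print(len(P),np.percentile(P,2,axis=0),np.percentile(P,98,axis=0))"
```

```text
t: 7.17
tcp_pos: [0.5408, 0.0197, 0.0912]
orientation: [-0.309, 0.636, 0.639, -0.302]
wrist_force: [2.8, 0.1, 6.6]
grip_width: 0.09
grip_force: 40.0
t: 7.42
tcp_pos: [0.5405, 0.0198, 0.0901]
orientation: [-0.309, 0.636, 0.639, -0.302]
wrist_force: [0.4, 0.5, -0.1]
grip_width: 0.287
grip_force: 0.1
t: 7.83
tcp_pos: [0.5875, 0.0194, 0.128]
orientation: [-0.31, 0.636, 0.639, -0.302]
wrist_force: [-0.2, 0.0, -0.5]
grip_width: 0.401
grip_force: 0.0
t 7.83 tcp [0.5875 0.0194 0.128 ] d [ 0.0007 -0.1639 -0.0706] r [-0.895 -0.011  0.005] F [-0.2  0.  -0.5] w 0.401 gf 0.0Traceback (most recent call last):
  File "<string>", line 6, in <module>
    P=W[m];print(len(P),np.percentile(P,2,axis=0),np.percentile(P,98,axis=0))
                        ~~~~~~~~~~~~~^^^^^^^^^^^^
    return _quantile_unchecked(
        a, q, axis, out, overwrite_input, method, keepdims, weights)
    return _ureduce(a,
                    func=_quantile_ureduce_func,
    ...<5 lines>...
                    overwrite_input=overwrite_input,
                    method=method)
    r = func(a, **kwargs)
    result = _quantile(arr,
                       quantiles=q,
    ...<2 lines>...
                       out=out,
                       weights=wgt)
    slices_having_nans = np.isnan(arr[-1, ...])
                                  ~~~^^^^^^^^^
IndexError: index -1 is out of bounds for axis 0 with size 0
```

```bash
python3 -m handwheel '[[0,0,-0.03,0,0,0],[0,0,-0.06,0,0,0],[0,-0.02,-0.08,0,0,0],[0,-0.06,-0.08,0,0,0]]'
python3 -c "
from h import *
go([.54,.1,.3],0.,0)
c=cap('side','s3.png');W=cloud(c);H,S,V=cv2.split(cv2.cvtColor(c['img'],cv2.COLOR_BGR2HSV))
m=((H<8)|(H>172))&(S>120)&(V>40)&(abs(W[...,0]-.51)<.14)&(abs(W[...,1]-.02)<.07)
P=W[m];print(len(P),np.percentile(P,2,axis=0),np.percentile(P,98,axis=0))
"
```

```text
t: 8.22
tcp_pos: [0.6144, 0.0177, 0.221]
orientation: [-0.31, 0.636, 0.639, -0.303]
wrist_force: [0.6, -0.4, 0.3]
grip_width: 0.4
grip_force: 0.0
t 8.22 tcp [0.6144 0.0177 0.221 ] d [ 0.0832 -0.1074  0.0094] r [-0.896 -0.011  0.005] F [ 0.6 -0.4  0.3] w 0.4 gf 0.0
1311 [ 0.44069648 -0.02015509  0.00418313] [0.58906579 0.04669817 0.01386263]
```

Side view numbers: the plate lies flat in the tray (z 4–14 mm, x 0.44–0.59, y −0.02–0.047). Now upright and on to the wheel.

```bash
python3 -m handwheel '[[0,-0.02,0,-0.12,0,0],[0,-0.04,0,-0.24,0,0],[0,-0.06,0,-0.36,0,0],[0,-0.08,0,-0.48,0,0],[0,-0.10,0,-0.6,0,0]]' 0.6
python3 -m handwheel '[[0,0,0,-0.12,0,0],[0,0,0,-0.24,0,0],[0,0,0,-0.3,0,0.005],[0,0,0,-0.3,0,0.005]]'
python3 - <<'E'
from h import *
s=manip.sense();print(s["q"].round(3))
go([.45,.05,.32],np.pi/2)
c=cap("top","t4.png");W=cloud(c)
print("box heights",np.nanmax(W[70:160,280:390,2]),[ (z,W[60:170,270:395][(W[60:170,270:395,2]>z)][:,0].min().round(3)) for z in (.1,.15,.18,.2)])
H,S,V=cv2.split(cv2.cvtColor(c["img"],cv2.COLOR_BGR2HSV))
d=np.hypot(W[...,0]-.565,W[...,1]-.216)
blue=(H>100)&(H<125)&(S>150)&(W[...,2]>.115)&(W[...,2]<.145)&(d<.08)&(d>.045)
Q=W[blue];Q=Q[abs(Q[:,2]-.130)<.008];A=np.c_[2*Q[:,:2],np.ones(len(Q))];x=np.linalg.lstsq(A,(Q[:,:2]**2).sum(1),rcond=None)[0]
print(len(Q),x[:2],np.sqrt(x[2]+x[:2]@x[:2]))
h=(d<.09)&(W[...,2]>.18)&(W[...,2]<.2);print(h.sum(),W[h].mean(0),W[h].min(0),W[h].max(0),np.argwhere(h).mean(0))
# handle ray at centroid on z=.19
v,u=np.argwhere(h).mean(0);K=c["K"];r=rot(c["orientation"]).apply([(u-K[0,2])/K[0,0],(v-K[1,2])/K[1,1],1]);p=c["position"]+r*((.19-c["position"][2])/r[2]);print(p)
E
```

```text
t: 8.68
tcp_pos: [0.5485, 0.0174, 0.3033]
orientation: [-0.105, 0.699, 0.7, -0.097]
wrist_force: [-0.6, -0.2, 0.1]
grip_width: 0.599
grip_force: 0.0
t: 9.02
tcp_pos: [0.5476, 0.0176, 0.3035]
orientation: [-0.0, 0.709, 0.705, 0.007]
wrist_force: [0.7, -0.6, -0.2]
grip_width: 0.599
grip_force: 0.0
[-0.189  0.345  1.221  0.012  1.569 -0.184]
t 9.02 tcp [0.5476 0.0176 0.3035] d [ 0.032  -0.0976 -0.0171] r [ 1.600e-02 -1.000e-03 -1.576e+00] F [ 0.7 -0.6 -0.2] w 0.599 gf 0.0
box heights 0.5672882081799446 [(0.1, np.float64(0.547)), (0.15, np.float64(0.547)), (0.18, np.float64(0.547)), (0.2, np.float64(0.547))]
554 [0.56485838 0.21717878] 0.06047150968191332
85 [0.53054179 0.26739445 0.18967841] [0.52173889 0.25839532 0.18343236] [0.54044196 0.27634342 0.19472944] [235.44705882 266.36470588]
[0.53048061 0.26737097 0.19      ]
```

```bash
python3 -m handwheel '[[0.06,-0.02,0,0,0,-0.12],[0.12,-0.04,0,0,0,-0.24],[0.16,-0.055,0,0,0,-0.36],[0.2,-0.07,0,0,0,-0.48],[0.235,-0.045,0,0,0,-0.6]]'
python3 - <<'E'
from h import *
W=cloud(load("top0.png"));B=W[60:170,270:395]
print([(z,np.nanmin(B[B[...,2]>z][:,0])) for z in (.05,.1,.15,.2) if (B[...,2]>z).any()],np.nanmax(B[...,2]))
go([.5305,.2674,.26],np.pi/2)
E
```

```text
t: 9.48
tcp_pos: [0.4988, 0.2181, 0.3044]
orientation: [-0.001, 0.466, 0.885, 0.005]
wrist_force: [1.3, -1.3, 0.2]
grip_width: 0.601
grip_force: 0.0
[(0.05, np.float64(0.7380955789413177)), (0.1, np.float64(0.7395731470364914)), (0.15, np.float64(0.7397474237165058))] 0.179098957023345
t 9.48 tcp [0.4988 0.2181 0.3044] d [0.0224 0.0537 0.0449] r [ 0.01  -0.002 -0.97 ] F [ 1.3 -1.3  0.2] w 0.601 gf 0.0
```

```bash
python3 -m handwheel '[[0.005,0.01,0,0,0,-0.12],[0.01,0.02,0,0,0,-0.24],[0.015,0.03,0,0,0,-0.36],[0.02,0.04,0,0,0,-0.48],[0.022,0.054,0,0,0,-0.6]]'
python3 -m handwheel '[[0,0,0,0,0,-0.12],[0,0,0,0,0,-0.24],[0,0,0,0,0,-0.365],[0,0,0,0,0,-0.365]]'
python3 - <<'E'
from h import *
go([.5305,.2674,.172],np.pi/2)
c=cap("wrist","w5.png");W=cloud(c)
d=np.hypot(W[...,0]-.565,W[...,1]-.217)
h=(d<.085)&(d>.04)&(W[...,2]>.18)&(W[...,2]<.2);print(h.sum(),W[h].mean(0),W[h].min(0),W[h].max(0))
H,S,V=cv2.split(cv2.cvtColor(c["img"],cv2.COLOR_BGR2HSV))
b=(H>100)&(H<125)&(S>150)&(abs(W[...,2]-.13)<.006)&(d<.08)&(d>.045);Q=W[b]
A=np.c_[2*Q[:,:2],np.ones(len(Q))];x=np.linalg.lstsq(A,(Q[:,:2]**2).sum(1),rcond=None)[0]
print(len(Q),x[:2],np.sqrt(x[2]+x[:2]@x[:2]))
E
```

```text
t: 9.9
tcp_pos: [0.5335, 0.2657, 0.3042]
orientation: [0.0, 0.184, 0.983, 0.005]
wrist_force: [-0.5, -1.1, -0.4]
grip_width: 0.6
grip_force: 0.0
t: 10.23
tcp_pos: [0.5338, 0.265, 0.304]
orientation: [0.001, 0.003, 1.0, 0.005]
wrist_force: [-0.2, -0.4, -0.1]
grip_width: 0.599
grip_force: 0.0
t 10.23 tcp [0.5338 0.265  0.304 ] d [0.0036 0.0011 0.132 ] r [ 0.01   0.003 -0.006] F [-0.2 -0.4 -0.1] w 0.599 gf 0.0
561 [0.53073686 0.26841398 0.18835121] [0.52225462 0.25869995 0.18003571] [0.5413576  0.27851898 0.19150295]
2031 [0.56621719 0.21780993] 0.06011601477154892
```

View pics/w5.png

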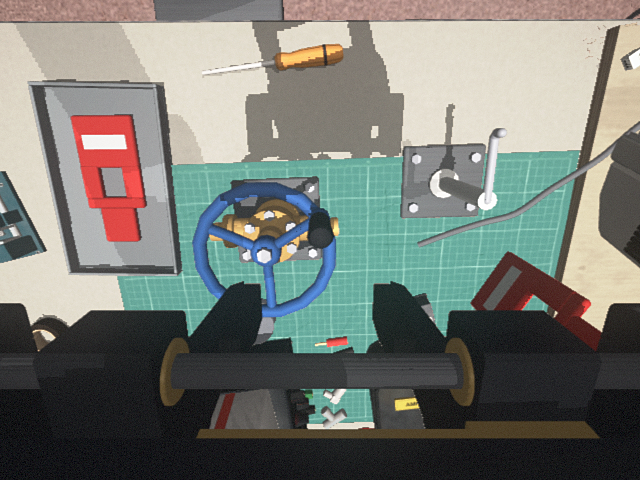

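Wrist view: the plate lies flat in the tray (108,178), the handle at (320,230) is between the finger lines, and the wheel is free. I'll go down and pinch the handle.

```bash
python3 -m handwheel '[[0.003,0.003,0.04,0.01,0.003,-0.005],[0.003,0.003,0.08,0.01,0.003,-0.005],[0.003,0.003,0.115,0.01,0.003,-0.005],[0.003,0.003,0.131,0.01,0.003,-0.005],[0.003,0.003,0.131,0.01,0.003,-0.005]]'
python3 -m handwheel '[[0,0,0,0,0,0],[0,0,0,0,0,0],[0,0,0,0,0,0],[0,0,0,0,0,0],[0,0,0,0,0,0]]' 0 15
python3 -m handwheel '[[0,0,0,0,0,0],[0,0,0,0,0,0],[0,0,0,0,0,0]]'
python3 -c "
from h import *
go([.5307,.268,.172],np.pi/2)"
```

```text
t: 10.7
tcp_pos: [0.5298, 0.2689, 0.1698]
orientation: [-0.003, 0.005, 1.0, -0.001]
wrist_force: [-0.0, 0.2, -0.2]
grip_width: 0.603
grip_force: 0.0
t: 11.12
tcp_pos: [0.5315, 0.2694, 0.1751]
orientation: [0.002, 0.003, 1.0, 0.001]
wrist_force: [-0.4, -0.4, 0.5]
grip_width: 0.249
grip_force: 0.0
t: 11.37
tcp_pos: [0.5316, 0.2691, 0.175]
orientation: [0.002, 0.003, 1.0, 0.0]
wrist_force: [0.5, -2.5, 6.4]
grip_width: 0.209
grip_force: 14.9
t 11.37 tcp [0.5316 0.2691 0.175 ] d [ 0.0009 -0.0011  0.003 ] r [ 0.001  0.005 -0.006] F [ 0.5 -2.5  6.4] w 0.209 gf 14.9
```

```bash
cat > tab.py <<'E'
import numpy as np,sys
t0,step,n=map(float,sys.argv[1:4]);r=.062
for k in range(int(n)):
    a=np.radians(t0+step*5*k);b=a+np.radians(step)*np.arange(1,6)
    print(round(np.degrees(a)%360,1),[[round(-r*(np.cos(x)-np.cos(a)),4),round(r*(np.sin(x)-np.sin(a)),4)] for x in b])
E
cat > chk.py <<'E'
from h import *
import sys
s=manip.sense();C=np.array([.5653,.2175]);d=np.array(s["tcp_pos"][:2])-C;r=np.hypot(*d);e=d/r;F=np.array(s["wrist_force"])
ft=F[:2]@[-e[1],e[0]]
print("CHK ang",np.degrees(np.arctan2(e[1],e[0])).round(1),"r",r.round(4),"Fr",(F[:2]@e).round(1),"Ft",ft.round(1),"F",F.round(1),"w",round(float(s["grip_width"]),3),"z",round(s["tcp_pos"][2],4))
sys.exit(int(np.linalg.norm(F)>30 or abs(ft)>14))
E
python3 tab.py 123.1 14.4 5
```

```text
123.1 [[np.float64(0.0119), np.float64(-0.0101)], [np.float64(0.0208), np.float64(-0.0227)], [np.float64(0.0264), np.float64(-0.0373)], [np.float64(0.0281), np.float64(-0.0527)], [np.float64(0.026), np.float64(-0.0681)]]
195.1 [[np.float64(-0.0059), np.float64(-0.0144)], [np.float64(-0.0152), np.float64(-0.0268)], [np.float64(-0.0273), np.float64(-0.0366)], [np.float64(-0.0414), np.float64(-0.043)], [np.float64(-0.0567), np.float64(-0.0458)]]
267.1 [[np.float64(-0.0155), np.float64(0.0012)], [np.float64(-0.0302), np.float64(0.0061)], [np.float64(-0.0432), np.float64(0.0146)], [np.float64(-0.0537), np.float64(0.0261)], [np.float64(-0.0611), np.float64(0.0398)]]
339.1 [[np.float64(-0.0037), np.float64(0.0151)], [np.float64(-0.0035), np.float64(0.0306)], [np.float64(0.0006), np.float64(0.0456)], [np.float64(0.0082), np.float64(0.0592)], [np.float64(0.019), np.float64(0.0704)]]
51.1 [[np.float64(0.0132), np.float64(0.0082)], [np.float64(0.0281), np.float64(0.0128)], [np.float64(0.0436), np.float64(0.0136)], [np.float64(0.0588), np.float64(0.0105)], [np.float64(0.0728), np.float64(0.0037)]]
```

```bash
python3 -m handwheel '[[0.0119,-0.0101,0,0,0,0],[0.0208,-0.0227,0,0,0,0],[0.0264,-0.0373,0,0,0,0],[0.0281,-0.0527,0,0,0,0],[0.026,-0.0681,0,0,0,0]]' 0 20; python3 chk.py && python3 -m handwheel '[[-0.0059,-0.0144,0,0,0,0],[-0.0152,-0.0268,0,0,0,0],[-0.0273,-0.0366,0,0,0,0],[-0.0414,-0.043,0,0,0,0],[-0.0567,-0.0458,0,0,0,0]]' >/dev/null; python3 chk.py
```

```text
t: 11.78
tcp_pos: [0.5053, 0.2018, 0.175]
orientation: [0.003, 0.003, 1.0, 0.002]
wrist_force: [8.2, 5.7, 2.2]
grip_width: 0.21
grip_force: 20.0
CHK ang -165.3 r 0.062 Fr -9.4 Ft -3.5 F [8.2 5.7 2.2] w 0.21 z 0.175
CHK ang -93.5 r 0.0625 Fr -8.7 Ft -3.9 F [-3.3  9.   7.8] w 0.21 z 0.1749
```

```bash
python3 -m handwheel '[[-0.0155,0.0012,0,0,0,0],[-0.0302,0.0061,0,0,0,0],[-0.0432,0.0146,0,0,0,0],[-0.0537,0.0261,0,0,0,0],[-0.0611,0.0398,0,0,0,0]]' >/dev/null; python3 chk.py && python3 -m handwheel '[[-0.0037,0.0151,0,0,0,0],[-0.0035,0.0306,0,0,0,0],[0.0006,0.0456,0,0,0,0],[0.0082,0.0592,0,0,0,0],[0.019,0.0704,0,0,0,0]]' >/dev/null; python3 chk.py && python3 -m handwheel '[[0.0132,0.0082,0,0,0,0],[0.0281,0.0128,0,0,0,0],[0.0436,0.0136,0,0,0,0],[0.0588,0.0105,0,0,0,0],[0.0728,0.0037,0,0,0,0]]' >/dev/null; python3 chk.py; python3 tab.py 123.1 4 18
```

```text
CHK ang -21.7 r 0.0626 Fr -3.5 Ft -3.0 F [-4.3 -1.5  6.6] w 0.211 z 0.175
CHK ang 50.5 r 0.0622 Fr -3.9 Ft -4.3 F [ 0.8 -5.7  5.7] w 0.21 z 0.175
CHK ang 122.8 r 0.0618 Fr -9.1 Ft -3.8 F [ 8.1 -5.6  3.2] w 0.209 z 0.175
123.1 [[np.float64(0.0035), np.float64(-0.0025)], [np.float64(0.0069), np.float64(-0.0052)], [np.float64(0.0101), np.float64(-0.0082)], [np.float64(0.013), np.float64(-0.0113)], [np.float64(0.0157), np.float64(-0.0147)]]
143.1 [[np.float64(0.0025), np.float64(-0.0035)], [np.float64(0.0047), np.float64(-0.0073)], [np.float64(0.0067), np.float64(-0.0111)], [np.float64(0.0083), np.float64(-0.0151)], [np.float64(0.0097), np.float64(-0.0192)]]
163.1 [[np.float64(0.0011), np.float64(-0.0042)], [np.float64(0.0019), np.float64(-0.0084)], [np.float64(0.0025), np.float64(-0.0127)], [np.float64(0.0027), np.float64(-0.017)], [np.float64(0.0026), np.float64(-0.0214)]]
183.1 [[np.float64(-0.0004), np.float64(-0.0043)], [np.float64(-0.0011), np.float64(-0.0086)], [np.float64(-0.002), np.float64(-0.0128)], [np.float64(-0.0033), np.float64(-0.0169)], [np.float64(-0.0049), np.float64(-
[... 2395 characters left out ...]
8)], [np.float64(0.0172), np.float64(0.0129)]]
63.1 [[np.float64(0.0039), np.float64(0.0018)], [np.float64(0.008), np.float64(0.0034)], [np.float64(0.0121), np.float64(0.0046)], [np.float64(0.0163), np.float64(0.0056)], [np.float64(0.0206), np.float64(0.0063)]]
83.1 [[np.float64(0.0043), np.float64(0.0004)], [np.float64(0.0086), np.float64(0.0004)], [np.float64(0.013), np.float64(0.0002)], [np.float64(0.0173), np.float64(-0.0003)], [np.float64(0.0215), np.float64(-0.0012)]]
103.1 [[np.float64(0.0042), np.float64(-0.0011)], [np.float64(0.0083), np.float64(-0.0025)], [np.float64(0.0122), np.float64(-0.0042)], [np.float64(0.0161), np.float64(-0.0062)], [np.float64(0.0198), np.float64(-0.0084)]]
```

```bash
python3 -c "
import numpy as np
r=.062
for k in range(36):
    a=np.radians(123.1+10*k);b=a+np.radians(10);print(round(np.degrees(a)%360,1),'%.4f,%.4f'%(-r*(np.cos(b)-np.cos(a)),r*(np.sin(b)-np.sin(a))))"
```

```text
123.1 0.0085,-0.0067
133.1 0.0072,-0.0080
143.1 0.0057,-0.0092
153.1 0.0040,-0.0100
163.1 0.0022,-0.0106
173.1 0.0004,-0.0108
183.1 -0.0015,-0.0107
193.1 -0.0034,-0.0103
203.1 -0.0051,-0.0095
213.1 -0.0067,-0.0085
223.1 -0.0080,-0.0072
233.1 -0.0092,-0.0057
243.1 -0.0100,-0.0040
253.1 -0.0106,-0.0022
263.1 -0.0108,-0.0004
273.1 -0.0107,0.0015
283.1 -0.0103,0.0034
293.1 -0.0095,0.0051
303.1 -0.0085,0.0067
313.1 -0.0072,0.0080
323.1 -0.0057,0.0092
333.1 -0.0040,0.0100
343.1 -0.0022,0.0106
353.1 -0.0004,0.0108
3.1 0.0015,0.0107
13.1 0.0034,0.0103
23.1 0.0051,0.0095
33.1 0.0067,0.0085
43.1 0.0080,0.0072
53.1 0.0092,0.0057
63.1 0.0100,0.0040
73.1 0.0106,0.0022
83.1 0.0108,0.0004
93.1 0.0107,-0.0015
103.1 0.0103,-0.0034
113.1 0.0095,-0.0051
```

```bash
H="python3 -m handwheel"; (
$H '[[0.0085,-0.0067,0,0,0,0],[0.0157,-0.0147,0,0,0,0],[0.0157,-0.0147,0,0,0,0]]'; python3 chk.py &&
$H '[[0.0057,-0.0092,0,0,0,0],[0.0057,-0.0092,0,0,0,0]]' && python3 chk.py &&
$H '[[0.0040,-0.0100,0,0,0,0],[0.0040,-0.0100,0,0,0,0]]' && python3 chk.py &&
$H '[[0.0022,-0.0106,0,0,0,0],[0.0022,-0.0106,0,0,0,0]]' && python3 chk.py &&
$H '[[0.0004,-0.0108,0,0,0,0],[0.0004,-0.0108,0,0,0,0]]' && python3 chk.py &&
$H '[[-0.0015,-0.0107,0,0,0,0],[-0.0015,-0.0107,0,0,0,0]]' && python3 chk.py &&
$H '[[-0.0034,-0.0103,0,0,0,0],[-0.0034,-0.0103,0,0,0,0]]' && python3 chk.py &&
$H '[[-0.0051,-0.0095,0,0,0,0],[-0.0051,-0.0095,0,0,0,0]]' && python3 chk.py &&
$H '[[-0.0067,-0.0085,0,0,0,0],[-0.0067,-0.0085,0,0,0,0]]' && python3 chk.py ) | grep -E "CHK|^t:"
```

```text
t: 13.7
CHK ang 144.1 r 0.0616 Fr -2.7 Ft 3.3 F [ 0.2 -4.2  6.2] w 0.205 z 0.175
t: 13.87
CHK ang 153.5 r 0.0616 Fr -2.0 Ft 2.7 F [ 0.5 -3.3  6.3] w 0.205 z 0.175
t: 14.03
CHK ang 163.4 r 0.0616 Fr -1.9 Ft 2.8 F [ 1.1 -3.2  6.3] w 0.213 z 0.1749
t: 14.2
CHK ang 173.4 r 0.0616 Fr -1.1 Ft 2.7 F [ 0.8 -2.8  7.9] w 0.214 z 0.1749
t: 14.37
CHK ang -176.6 r 0.0617 Fr -0.9 Ft 2.2 F [ 1.1 -2.2  7.8] w 0.206 z 0.1749
t: 14.53
CHK ang -166.5 r 0.0617 Fr 0.1 Ft 2.7 F [ 0.6 -2.6  7.7] w 0.21 z 0.1749
t: 14.7
CHK ang -159.7 r 0.0605 Fr -7.5 Ft -14.9 F [ 1.9 16.5  6.6] w 0.205 z 0.175
```

```bash
python3 -m handwheel '[[0,0,0,0,0,0],[0,0,0,0,0,0]]'|grep t:; python3 chk.py; python3 -m handwheel '[[-0.001,-0.003,0,0,0,0],[-0.001,-0.003,0,0,0,0],[-0.001,-0.003,0,0,0,0]]' |grep t:; python3 chk.py
```

```text
t: 14.87
CHK ang -159.7 r 0.0605 Fr -8.0 Ft -15.8 F [ 2.  17.5  5.8] w 0.204 z 0.1751
t: 15.12
CHK ang -159.1 r 0.0602 Fr -12.8 Ft -30.0 F [ 1.3 32.5  4.5] w 0.208 z 0.175
```

```bash
python3 -c "
import numpy as np
C=np.array([.5653,.2175]);P=np.array([.5093,.1902])
for seq in ([195,185,175,165,155],[145,135,125,118,113],[110,110]):
    o=[]
    for a in seq:
        Q=C+.062*np.array([np.cos(np.radians(a)),np.sin(np.radians(a))]);o.append(('%.4f,%.4f'%(-(Q-P)[0],(Q-P)[1])))
    print(o);P=Q"
```

```text
['0.0039,0.0113', '0.0058,0.0219', '0.0058,0.0327', '0.0039,0.0433', '0.0002,0.0535']
['-0.0054,0.0094', '-0.0124,0.0176', '-0.0206,0.0246', '-0.0271,0.0285', '-0.0320,0.0309']
['-0.0030,0.0012', '-0.0030,0.0012']
```

```bash
python3 -m handwheel '[[0.0039,0.0113,0,0,0,0],[0.0058,0.0219,0,0,0,0],[0.0058,0.0327,0,0,0,0],[0.0039,0.0433,0,0,0,0],[0.0002,0.0535,0,0,0,0]]'|grep t:; python3 chk.py; python3 -m handwheel '[[-0.0054,0.0094,0,0,0,0],[-0.0124,0.0176,0,0,0,0],[-0.0206,0.0246,0,0,0,0],[-0.0271,0.0285,0,0,0,0],[-0.032,0.0309,0,0,0,0]]' |grep t:; python3 chk.py; python3 -m handwheel '[[-0.003,0.0012,0,0,0,0],[-0.003,0.0012,0,0,0,0],[-0.003,0.0012,0,0,0,0]]'|grep t:;python3 chk.py
```

```text
t: 15.53
CHK ang 154.3 r 0.0601 Fr -12.4 Ft 3.5 F [ 9.7 -8.6  3.7] w 0.203 z 0.1751
t: 15.95
CHK ang 112.1 r 0.0609 Fr -6.7 Ft 2.5 F [ 0.2 -7.2  9.4] w 0.209 z 0.175
t: 16.2
CHK ang 109.0 r 0.061 Fr -5.1 Ft -1.6 F [ 3.2 -4.3  5.8] w 0.212 z 0.175
```

```bash
python3 -m handwheel '[[0,0,0,0,0,0],[0,0,0,0,0,0],[0,0,0,0,0,0],[0,0,0,0,0,0]]' 0.6 >/dev/null
python3 -m handwheel '[[0,0,-0.02,0,0,0],[0,0,-0.05,0,0,0],[0,0,-0.09,0,0,0],[0,0,-0.13,0,0,0],[0,0,-0.13,0,0,0]]'
python3 - <<'E'
from h import *
c=cap("wrist","w6.png");W=cloud(c)
d=np.hypot(W[...,0]-.565,W[...,1]-.217)
h=(d<.085)&(d>.04)&(W[...,2]>.18)&(W[...,2]<.2);p=(W[h].min(0)+W[h].max(0))/2;print(h.sum(),W[h].mean(0),p)
H,S,V=cv2.split(cv2.cvtColor(c["img"],cv2.COLOR_BGR2HSV))
b=(H>100)&(H<125)&(S>150)&(abs(W[...,2]-.13)<.006)&(d<.08)&(d>.045);Q=W[b]
A=np.c_[2*Q[:,:2],np.ones(len(Q))];x=np.linalg.lstsq(A,(Q[:,:2]**2).sum(1),rcond=None)[0]
for q in(W[h].mean(0),p):
  for C in (x[:2],[.5653,.2175]): print(C,np.degrees(np.arctan2(q[1]-C[1],q[0]-C[0])),np.hypot(q[0]-C[0],q[1]-C[1]))
E
```

```text
t: 16.95
tcp_pos: [0.5447, 0.2761, 0.3122]
orientation: [0.008, 0.003, 1.0, 0.002]
wrist_force: [0.1, 0.1, 0.9]
grip_width: 0.601
grip_force: 0.0
531 [0.54314865 0.27493515 0.18834947] [0.54435513 0.27489965 0.18614486]
[0.56710406 0.21743521] 112.61739766640648 0.062290486884863196
[0.5653, 0.2175] 111.09041962300724 0.06155873980542532
[0.56710406 0.21743521] 111.59753653551643 0.06180352860688163
[0.5653, 0.2175] 110.04679310781374 0.061101616575928636
```

View pics/w6.png

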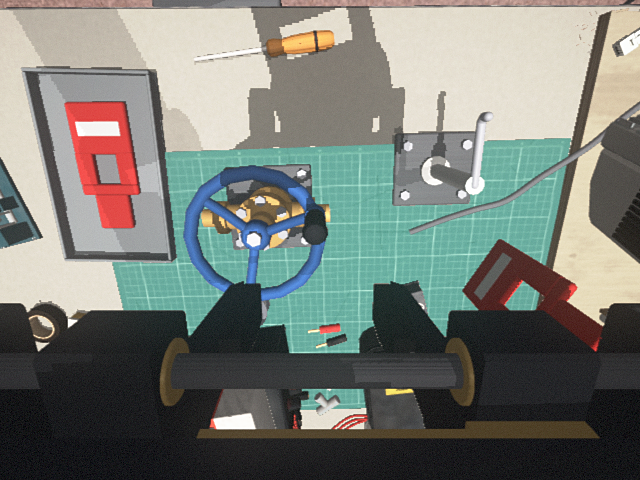

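Wrist view: the handle at (315,226) measures about 110–111°, against the stop at about 200°, so it is backed off close to a quarter turn. The plate lies flat in the tray (102,165), and the robot is clear.

```bash
python3 -c "
from cell import manip
print(manip.hand_in())"
```

```text
the job is handed in; nothing more can be done
None
```

The job is handed in at about 17 s, with no verdict shown: the red hold plate lies flat in the tray, the handwheel was cranked counter-clockwise about 1.2 turns to its stop and backed off about a quarter turn (measured 88–90°), and the screwdriver, solder reel and side cutters were never touched.

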